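# Turn the prop slate over onto the felt with the cranked knife

### The arm

A 6-joint arm with a two-finger parallel gripper is mounted at the origin on the work surface. World frame = base frame: x ahead of the robot, y to its left, z up, the work surface at z = 0. Lengths are in mm, angles in rad, forces in N, time in s.
With the tool pointing down it reaches from about 300 to 850 mm from the base axis. Payload 4.2 kg.
Tool frame: the origin (TCP) lies at the very end of the fingers, on their centre line; the grasp point (between the pads) lies 19 mm behind it; z points along the fingers, y is the line along which they close (so a half turn about z gives the same grasp; the last joint's range is limited). The gripper opens to 91 mm and grips with 3 to 60 N. Pads are 32 mm wide; open, the fingers measure 118 mm over their backs; the gripper's body (76 mm by 178 mm) begins 60 mm behind the grasp point.
Start: joints at [-1.239, 0.32, 1.565, -0, 1.257, -0.02], TCP at [198.143, -539.801, 192.476] pointing down, gripper open.
Joint ranges: [-3.11, 3.11], [-0.84, 2.01], [0.21, 2.61], [-1.34, 4.49], [0.05, 2.63], [-2.56, 2.56]. Speed limits (rad/s): [2.57, 2.57, 3.14, 3.14, 3.14, 3.14].

### API

Orientations are given as [roll, pitch, yaw] about the fixed x, y, z axes, in that order (R = Rz(yaw) Ry(pitch) Rx(roll)).
In Python, from bench import observe, read_camera, job_done, outline_of gives the robot as it stands.
- The arm moves only by the tool send_rows, never from a script. Its arguments are lists of equal length, an entry for each row: "grip": the closure, from 0 (fully open) to 1 (shut); "dp": the shift along the tool's x, y, z in units of 120 mm (1.0 is 120 mm), a list of three; "turn": the turn about the tool's z in units of 45 degrees (1.0 is 45 degrees). In form: {"grip": [grip, ...], "dp": [[dx, dy, dz], ...], "turn": [turn, ...]}. A call has 1 to 20 rows; each row is the pose to reach, as a shift and turn from the pose commanded when the call began, along the tool's axes at that moment; what a row does not reach only later rows make up. A row lasts 1/8 s, in which the tool goes at most 62.5 mm and 10.7 degrees, less where a joint would pass 70% of its speed; a pose out of reach is approached as far as the arm can. A call with a number of a shift or a turn outside -1 to 1 is refused whole. A call with a gripper value outside its range is refused whole. The fingers move at their own pace and stop on an object; "force" is the grip in N (left out, the last holds). Time passes only in rows, so rows that repeat a pose let the fingers close. It gives the time, the measured TCP pose, the force, the opening and the grip force at its end, in the units of the state.
- observe(): the state, without advancing time (a new reading comes with each control period).
- read_camera(name): name is "scene" or "top" or "wrist"; returns a dict with "color" (384x512x3 uint8, red, green, blue), "range_z" (384x512 float32, mm along the optical axis (not along the pixel's ray), 0 where there is no reading), "mtx" (3x3 intrinsics, pixels), "view" (4x4, takes a point from world to camera coordinates). Camera axes: x right, y down, z forward; pixel columns grow to the right and rows downward; lengths in mm; the calibration is good to about 2 mm. A picture is of the moment at which its call begins.
- job_done(): hands the job in; it is judged then, once.
Trained networks look in the newest picture that a camera, given by its name, has taken for a name from the list of things; names that differ only in an ending like _2 or _b are one class to them, and where a whole thing is asked for, a point or a joint stands for the part that bears it (a point fixed in the world has none). Each returns a list of dicts, best first, with "confidence" (0 to 1); they miss things now and then, are a little off and sometimes report something else, mostly with a low value. They report only what shows in the picture. A call takes as long as a camera call. They do not tell look-alikes from the thing itself.
- outline_of(label, camera): "mask" (384x512 bool, what is visible of it) and "position" ([column, row] in pixels, amid what is visible of it).
The state is a dict: "clock": time; "joint_positions": joint angles; "dq": joint speeds; "effort": joint torques, N m; "tcp_pos": TCP position; "tool_rot": TCP orientation; "ft_force": force on the tool from outside, world axes, zero at the start; "wrist_torque": the same for the moment, N m; "grip_width": finger opening in mm; "grasp_force": force on a finger pad.
Only numpy, scipy, OpenCV 4.12 (cv2) and the standard library are available. Lean on these libraries where they do the work, as an engineer would, in place of code of your own. Each camera call takes 0.05 s, during which the arm holds its last target. There are 200 camera calls.

### The job

Turn the small black prop slate over onto the grey felt pad with the cranked filling knife: with the blade's edge down on the board, slide it under the slate's edge on the side away from the pad, lever it up and tip it over against the pad so that it ends lying flat on the felt, bare plywood back up. The black paint is still soft and the board marks easily, so touch the slate with nothing but the knife, work gently and keep only a light touch on the board. Then lay the knife back in the notches of its wooden rest, and leave the tin, the sanding block and the jar alone.

Things in the scene. Friction and masses are not known exactly. Their poses are not given: they have to be found in the camera images.
- slate_centre (a point): centre of the loose prop slate, 9 mm plywood, 70 mm (x) by 100 mm (y), 60 to 130 g, lying on the turning board, soft-painted black face (white stripes) up, 5 to 30 mm short of the pad, up to 7 degrees off square. z points out of the painted face (up at first), x towards the pad. Its back edges are bevelled: the underside is 2 mm above the board at the rim, down to 0 some 5 mm further in
- pad_edge (a point): middle of the top of the pad's edge that faces the slate, 12 mm above the board. The felt-covered pad is screwed to the turning board: 130 mm deep (x), 180 mm wide (y), 12 mm thick, its edge a square upright step against which the slate can be pushed and tipped over. x points level from this edge across the pad, z up
- knife_grip (a point): grip point of the loose knife, on the axis of its red handle, 170 g. Handle 20 by 20 mm in section, 85 mm behind to 45 mm ahead of this point. x points along the handle towards the blade, y across, z up (away from the blade's side). The balance point is some 10 mm ahead of the grip
- knife_tip (a point): where the middle of the blade's lower front edge would be if the blade were straight: 115 mm ahead of and 36 mm below knife_grip, same axes. Stiff flat steel blade 60 mm wide, 52 mm long, 1.6 mm thick, on a cranked neck. The old neck is bent at the handle (45 mm ahead of knife_grip), unknown, up to 3 degrees either way: the real edge lies up to 3.5 mm higher or lower than this
- rest_seat (a point): where knife_grip lies when the knife is home in its rest, 56 mm above the bench; x points where the blade points, z up. The fixed wooden rest has two uprights 12 mm thick, centred 60 mm behind and 39 mm ahead of this point, each with a notch 34 mm wide and 12 mm deep, its floor 46 mm above the bench; between them the handle is free on both sides
- board: hardboard turning board fixed to the bench, 340 mm (x) by 200 mm; it is packed up, so its top stands anywhere from 6 to 12 mm above the bench (bench at height 0); origin 12 mm below the centre of its top; the pad is screwed on its far (+x) end and the slate lies on it
- tin: bystander: closed paint tin with a paper label, 66 mm across, 75 mm tall, origin at the centre of its foot
- block: bystander: cork sanding block 110 by 65 by 26 mm, origin at the centre of its underside
- jar: bystander: small closed blue jar with a white lid, 60 mm across, 70 mm tall, origin at the centre of its foot
- knife: the whole knife described under knife_grip, its origin at knife_grip
- slate: the whole slate described under slate_centre, its origin at the centre of the bare back
Not all that is in view belongs to the job. What is meant by the knife is not white, and is the smaller of those in its own colour.

How it is judged:
By the outcome, as a careful person would: the job done as asked, in the order asked, and still so for the second after the job is handed in, with the robot touching nothing.
It also fails if it takes over 54 s, if anything falls off the work surface, if the arm or the gripper's body presses on something with over 40 N, if the wrist force passes 120 N, or if a joint passes its speed limit or range.

## Working session

There is one attempt and no reset: what is moved stays moved. The work goes in short steps, Python scripts to look and compute and a tool call to move; the robot and the scene stay as the last step left them, time stands still between calls to the robot, and variables do not carry over. Pictures are saved under pics/ and viewed, at most 10 in all, crops included, and the job is handed in when it is done.

Besides the shell and the picture viewer there is one more tool, called after "Call:" as a command line: name --pt "numbers of a row" for each row, then --argument value for the rest. send_rows: Moves the arm, as the interface text tells. Shifts and turns lie within -1 to 1; 1 stands for 120 mm of shift or 45 degrees of turn. Its arguments: {"type":"object","properties":{"grip":{"type":"array"},"dp":{"type":"array"},"turn":{"type":"array"},"force":{"type":"number"}},"required":["grip","dp","turn"]}

```bash
mkdir -p pics; ls; cat > h.py <<'E'
import numpy as np, cv2
from bench import observe, read_camera, job_done, outline_of
def cloud(c):
    d=c["range_z"];K=c["mtx"];v,u=np.mgrid[:384,:512]
    P=np.stack([(u-K[0,2])/K[0,0]*d,(v-K[1,2])/K[1,1]*d,d],-1)
    T=np.linalg.inv(c["view"]);W=P@T[:3,:3].T+T[:3,3]
    W[d<=0]=np.nan
    return W
def save(n,im): cv2.imwrite("pics/"+n+".png",cv2.cvtColor(im,cv2.COLOR_RGB2BGR))
E
python3 - <<'E'
from h import *
ims=[]
for n in ["scene","top"]:
    c=read_camera(n); np.savez(n+"0.npz",**c); ims.append(c["color"])
    W=cloud(c)
    for l in ["slate","pad_edge","knife","knife_grip","rest_seat","board","tin","block","jar"]:
        for o in outline_of(l,n)[:3]:
            m=o["mask"]; print(n,l,round(o["confidence"],2),np.round(o["position"]),m.sum(),np.round(np.nanmedian(W[m],0)) if m.any() else None)
save("s0",cv2.resize(ims[0],(800,600)));save("t0",cv2.resize(ims[1],(800,600)))
E
```

```text
pics
scene slate 0.6 [166. 219.] 749 [ 562. -118.   18.]
scene slate 0.56 [168. 283.] 1358 [ 787. -151.   25.]
scene pad_edge 0.56 [124. 227.] 2492 [ 561. -239.   21.]
scene knife 0.84 [299. 172.] 635 [524. 292.  52.]
scene knife 0.79 [387. 208.] 737 [704. 479.  15.]
scene knife 0.61 [171. 282.] 1338 [ 788. -151.   25.]
scene knife_grip 0.83 [300. 174.] 555 [523. 289.  54.]
scene knife_grip 0.66 [384. 210.] 707 [703. 476.  16.]
scene knife_grip 0.57 [274. 129.] 758 [278. 284.  27.]
scene rest_seat 0.77 [314. 184.] 884 [544. 334.  11.]
scene board 0.78 [150. 222.] 6071 [ 565. -164.   11.]
scene tin 0.79 [234. 268.] 886 [806.   3.  66.]
scene block 0.92 [169. 283.] 1339 [ 787. -151.   25.]
scene jar 0.65 [296. 239.] 679 [772. 175.  51.]
scene jar 0.22 [165. 219.] 739 [ 563. -117.   18.]
top slate 0.72 [338. 187.] 855 [ 559. -113.   19.]
top pad_edge 0.84 [381. 192.] 2979 [ 550. -235.   21.]
top pad_edge 0.56 [353. 195.] 7445 [ 543. -153.   12.]
top knife 0.87 [201. 210.] 740 [518. 269.  24.]
top knife 0.71 [193. 321.] 1720 [214. 296.  18.]
top knife 0.55 [120. 141.] 755 [712. 512.  13.]
top knife_grip 0.88 [203. 208.] 784 [516. 270.  24.]
top knife_grip 0.68 [194. 321.] 1810 [214. 295.  17.]
top knife_grip 0.64 [119. 143.] 720 [711. 510.  14.]
top rest_seat 0.83 [178. 209.] 777 [525. 338.  12.]
top board 0.69 [352. 192.] 7390 [ 543. -154.   12.]
top tin 0.64 [289. 111.] 541 [777.  14.  73.]
top block 0.95 [344. 117.] 926 [ 774. -142.   25.]
top jar 0.67 [233. 123.] 397 [750. 184.  69.]
```

View pics/s0.png

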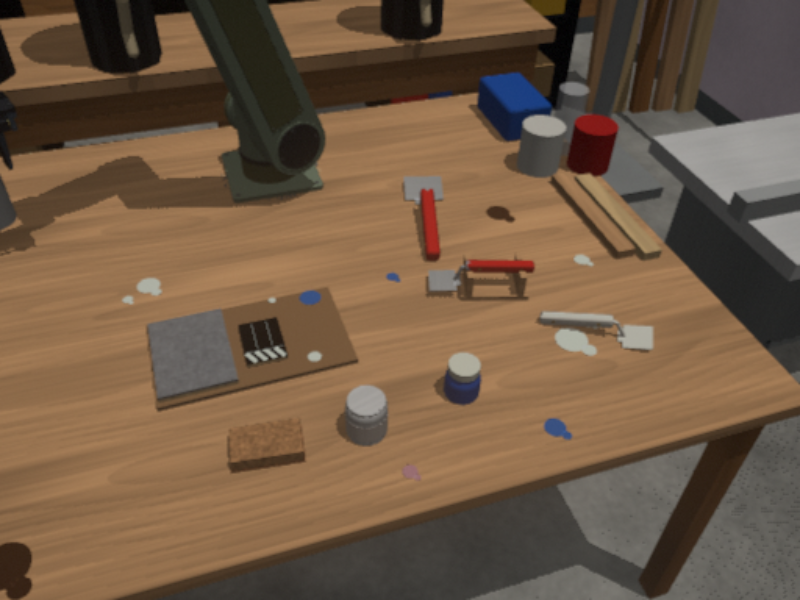

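View pics/t0.png

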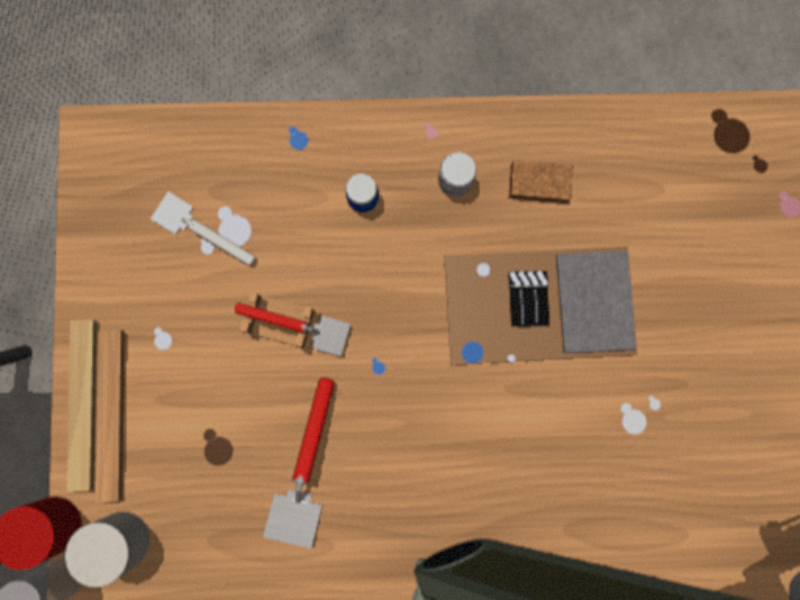

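Three knives can be seen. The small red one lies in the rest at top (270,318), the large red one at (310,450) is the decoy, and the white one is at (205,230). The small red one in the rest is the right one. The slate is at (529,298) and its pad side faces world -y.

```bash
python3 - <<'E'
from h import *
s=observe(); print({k:np.round(v,3) for k,v in s.items()})
for n in ["scene","top"]:
    c=dict(np.load(n+"0.npz")); W=cloud(c); im=c["color"].astype(int)
    red=(im[...,0]>110)&(im[...,1]<60)&(im[...,2]<60)&(abs(W[...,0]-520)<80)&(abs(W[...,1]-300)<90)&(W[...,2]>35)
    P=W[red]; m=P.mean(0); d=np.linalg.svd(P-m)[2][0]; t=(P-m)@d
    print(n,"handle",m,d,t.min(),t.max(),np.percentile(P[:,2],90))
    for l in ["slate","pad_edge","board"]:
        for o in outline_of(l,n)[:1]:
            k=o["mask"].astype(np.uint8)
            if l=="slate": k=cv2.erode(k,np.ones((2,2)))
            Q=W[(k>0)&~np.isnan(W[...,0])]; h=np.nanmedian(Q[:,2]); Q=Q[abs(Q[:,2]-h)<5]
            r=cv2.minAreaRect(Q[:,:2].astype(np.float32)); print(n,l,h,r)
c=dict(np.load("top0.npz")); save("k0",cv2.resize(c["color"][170:250,130:250],(720,480),interpolation=cv2.INTER_CUBIC))
E
```

```text
{'clock': np.float64(1.0), 'joint_positions': array([-1.239,  0.32 ,  1.565, -0.   ,  1.257, -0.02 ]), 'dq': array([-0.   , -0.002,  0.002, -0.   , -0.001,  0.001]), 'effort': array([-1.0000e-03, -4.1236e+01, -2.3223e+01,  7.3000e-02,  3.8000e-02,
        0.0000e+00]), 'tcp_pos': array([ 198.128, -539.799,  192.487]), 'tool_rot': array([3.141, 0.   , 0.352]), 'ft_force': array([-0.451,  0.695,  0.221]), 'wrist_torque': array([ 0.061,  0.051, -0.013]), 'grasp_force': np.float64(0.0), 'grip_width': np.float64(91.076)}
scene handle [533.22748173 339.65753574  65.73054784] [0.28618472 0.95816247 0.00479395] -53.24097750811003 53.04990172277551 68.3025594176574
scene slate 18.46562342243317 ((559.7056884765625, -116.49803924560547), (105.43244934082031, 69.31526184082031), 1.219463586807251)
scene pad_edge 20.88570542743048 ((548.926513671875, -238.35482788085938), (186.49526977539062, 129.5109100341797), 1.973873257637024)
scene board 10.979145021523323 ((546.5074462890625, -138.33584594726562), (208.52842712402344, 339.94195556640625), 1.6940455436706543)
top handle [529.13153543 341.53773139  65.45205807] [-0.31432932 -0.94930383  0.00439486] -53.15134279375276 54.65472437811163 69.17247676145294
top slate 18.540017325286385 ((558.1759643554688, -114.63333129882812), (97.08134460449219, 67.2928466796875), 1.695340633392334)
top pad_edge 20.826710849891242 ((551.1495361328125, -235.70187377929688), (181.00875854492188, 132.21368408203125), 2.1265764236450195)
top board 11.654937570022412 ((548.28564453125, -136.18992614746094), (199.98619079589844, 341.0433654785156), 1.6008100509643555)
```

View pics/k0.png

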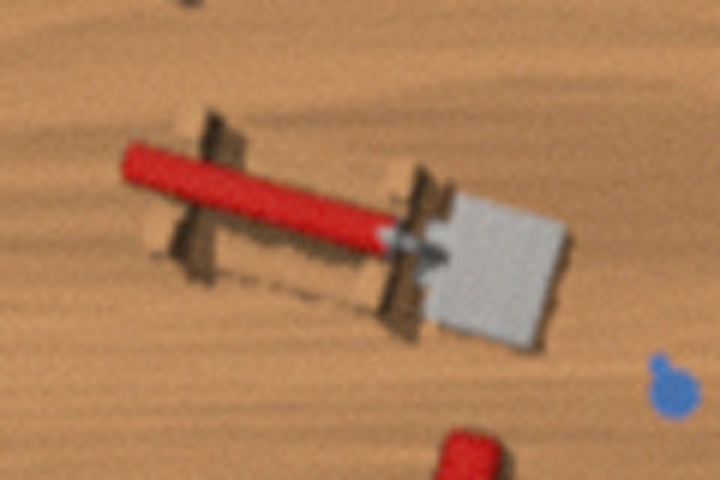

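The crop shows the small red knife in its rest, with its blade pointing to image right (-y) and slightly to -x. I'll move above it now.

Call:
send_rows --grip '[0, 0, 0]' --pt "0.84 -0.965 0" --pt "0.84 -0.965 0" --pt "0.84 -0.965 0" --turn '[0, 0, 0]'

```text
clock: 1.68
tcp_pos: [253.2, -393.6, 192.5]
tool_rot: [-3.141, -0.0, 0.353]
ft_force: [-0.2, -1.2, -0.2]
grip_width: 91.2
grasp_force: 0.0
```

Call:
send_rows --grip '[0, 0, 0]' --pt "0.84 -0.965 0" --pt "0.84 -0.965 0" --pt "0.84 -0.965 0" --turn '[0, 0, 0]'

```text
clock: 2.05
tcp_pos: [307.9, -250.4, 192.7]
tool_rot: [3.142, -0.001, 0.354]
ft_force: [0.4, -0.2, 0.7]
grip_width: 91.1
grasp_force: 0.0
```

Call:
send_rows --grip '[0, 0, 0]' --pt "0.84 -0.965 0" --pt "0.84 -0.965 0" --pt "0.84 -0.965 0" --turn '[0, 0, 0]'

```text
clock: 2.42
tcp_pos: [362.8, -107.0, 192.7]
tool_rot: [3.141, -0.001, 0.355]
ft_force: [0.1, -0.3, 0.0]
grip_width: 91.1
grasp_force: 0.0
```

Call:
send_rows --grip '[0, 0, 0]' --pt "0.84 -0.965 0" --pt "0.84 -0.965 0" --pt "0.84 -0.965 0" --turn '[0, 0, 0]'

```text
clock: 2.8
tcp_pos: [417.8, 36.7, 192.6]
tool_rot: [-3.142, -0.001, 0.355]
ft_force: [0.6, -0.2, -0.7]
grip_width: 91.4
grasp_force: 0.0
```

Call:
send_rows --grip '[0, 0, 0]' --pt "0.84 -0.965 0" --pt "0.84 -0.965 0" --pt "0.84 -0.965 0" --turn '[0, 0, 0]'

```text
clock: 3.18
tcp_pos: [472.6, 180.4, 192.3]
tool_rot: [-3.141, -0.001, 0.354]
ft_force: [0.8, -0.8, 0.1]
grip_width: 91.4
grasp_force: 0.0
```

Call:
send_rows --grip '[0, 0, 0, 0, 0]' --pt "0.84 -0.965 0" --pt "0.84 -0.965 0" --pt "0.84 -0.965 0" --pt "0.84 -0.965 0" --pt "0.84 -0.965 0" --turn '[-1, -1, -1, -1, -1]'

```text
clock: 3.8
tcp_pos: [526.4, 321.2, 192.0]
tool_rot: [-3.141, 0.001, 1.138]
ft_force: [-0.3, 0.1, -0.3]
grip_width: 91.2
grasp_force: 0.0
```

```bash
cat >> h.py <<'E'
def plan(x,y,z,yaw_deg):
    s=observe();p=s["tcp_pos"];w=s["tool_rot"][2];d=np.array([x,y,z])-p
    e=(np.degrees(w)-yaw_deg+180)%360-180
    c,n=np.cos(w),np.sin(w)
    print("at",np.round(p,1),"rot",np.round(np.degrees(s["tool_rot"]),2),"dp",np.round(np.array([c*d[0]+n*d[1],n*d[0]-c*d[1],-d[2]])/120,3),"turn",round(e/45,3))
def handle(n,c):
    W=cloud(c);im=c["color"].astype(int)
    red=(im[...,0]>100)&(im[...,1]<60)&(im[...,2]<60)&(abs(W[...,0]-525)<100)&(abs(W[...,1]-320)<110)&(W[...,2]>35)
    P=W[red];m=np.median(P,0);d=np.linalg.svd(P-m,full_matrices=False)[2][0];d*=-np.sign(d[1]);t=(P-m)@d
    print(n,"handle",m.round(1),d.round(4),t.min(),t.max(),"end front",m+d*t.max(),"yaw",np.degrees(np.arctan2(d[1],d[0])))
E
python3 - <<'E'
from h import *
plan(525,321,190,72.5)
c=read_camera("wrist");np.savez("w1.npz",**c);save("w1",cv2.resize(c["color"],(768,576)))
print(np.linalg.inv(c["view"]).round(2))
handle("w",c)
E
```

```text
at [526.4 321.2 192. ] rot [-1.7999e+02  4.0000e-02  6.5180e+01] dp [-0.006 -0.01   0.017] turn -0.163
[[ 9.1000e-01 -4.1000e-01 -1.0000e-01  5.5410e+02]
 [-4.2000e-01 -8.8000e-01 -2.1000e-01  3.8154e+02]
 [ 0.0000e+00  2.4000e-01 -9.7000e-01  3.8422e+02]
 [ 0.0000e+00  0.0000e+00  0.0000e+00  1.0000e+00]]
w handle [526.5 332.5  65.2] [-0.2872 -0.933  -0.2167] -76.10037877471234 47.343667351947225 end front [512.85271533 288.33482541  54.90755782] yaw -107.1103455897525
```

View pics/w1.png

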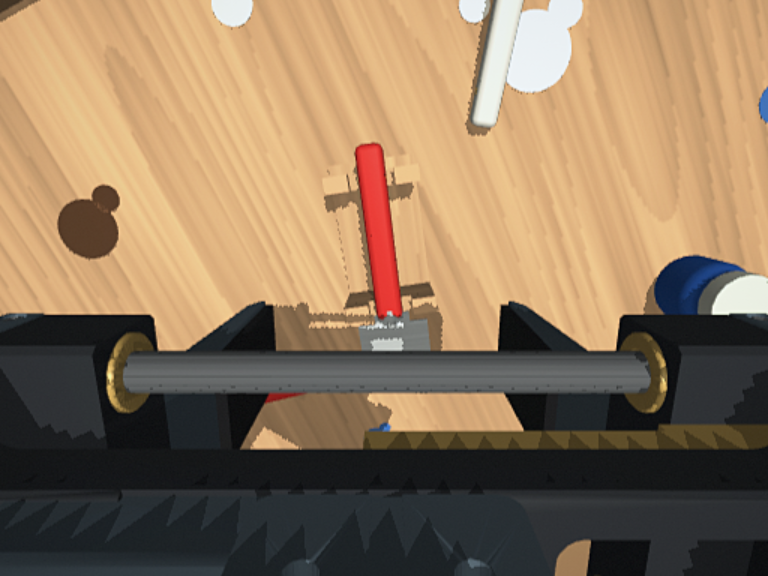

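The wrist view shows the red handle running from (370,145) to (390,315), sitting centred in both notches. The blade is partly hidden behind the gripper rod.

```bash
python3 - <<'E'
from h import *
for n in ["w1","top0","scene0"]:
    c=dict(np.load(n+".npz"));W=cloud(c);im=c["color"].astype(int)
    red=(im[...,0]>90)&(im[...,1]<80)&(im[...,2]<80)&(abs(W[...,0]-525)<90)&(W[...,1]>255)&(W[...,1]<430)
    P=W[red&(W[...,2]>61)&(W[...,2]<72)];m=P.mean(0);d=np.linalg.svd(P-m,full_matrices=False)[2][0];d*=-np.sign(d[1]);t=(P-m)@d
    w=(P-m)@np.array([-d[1],d[0],0])
    print(n,len(P),d.round(3),"rear",(m+d*t.min()).round(1),"front",(m+d*t.max()).round(1),"L",t.max()-t.min(),"w",w.min(),w.max(),np.degrees(np.arctan2(d[1],d[0])))
    g0=np.array([525,321,56.]);h=d.copy();h[2]=0;h/=np.linalg.norm(h)
    lat=np.array([-h[1],h[0],0]);a=(W-g0)@h;b=(W-g0)@lat
    grey=(im.max(-1)-im.min(-1)<30)&(im.min(-1)>60)&(a>45)&(a<130)&(abs(b)<40)&(W[...,2]>8)&(W[...,2]<45)
    if grey.sum()>20:
        A=a[grey];Z=W[...,2][grey];B=b[grey]
        print(" blade n",grey.sum(),"a",A.min(),A.max(),"b",B.min(),B.max(),"z",np.percentile(Z,[5,50,95]))
        k=(A>66)&(A<112)&(abs(B)<26)
        M=np.c_[A[k],B[k],np.ones(k.sum())];f=np.linalg.lstsq(M,Z[k],rcond=None)[0]
        print(" plane slope",np.degrees(f[:2]),"z@115",f[0]*115+f[2],"z@63",f[0]*63+f[2])
E
```

```text
w1 2053 [-0.304 -0.953  0.001] rear [551.8 407.3  65.3] front [513.1 286.   65.5] L 127.28700779747736 w -10.095862271444137 9.804761749198647 -107.69541555962562
 blade n 884 a 47.43181956629595 85.3974231791977 b -30.883378301895743 29.1395488256455 z [19.17481942 20.46947121 21.84437289]
 plane slope [-2.56372762 -0.02328829] z@115 18.444584806112175 z@63 20.771350190411685
top0 300 [-0.302 -0.953  0.003] rear [550.9 408.4  65.5] front [512.  285.6  65.9] L 128.82109640139964 w -9.237940509235827 10.432377401339002 -107.60159453208954
 blade n 416 a 45.43006090681091 106.4000821559687 b -30.734270356280206 27.75603151914118 z [15.94032791 20.28795459 25.6527301 ]
 plane slope [-2.08535969  0.68440089] z@115 18.965136840123577 z@63 20.857749261584814
scene0 180 [-0.298 -0.954  0.001] rear [554.7 405.5  65.5] front [516.4 283.   65.7] L 128.31794810506852 w -11.93125665460926 12.956952434696127 -107.36387545487455
 blade n 253 a 45.600212287086144 107.87962483215972 b -35.27647448607766 32.18263811182332 z [16.99912345 20.56388849 24.37595529]
 plane slope [-2.70066972  0.46438471] z@115 18.87131194058118 z@63 21.322362029098
```

The blade slopes nose-down about 2.5°, so its edge is about 3 mm low. That suits this job. The grip point is at about (526.3, 327.5) with tool yaw 72.4°.

Call:
send_rows --grip '[0, 0, 0, 0]' --pt "0.047 -0.023 0.3" --pt "0.047 -0.023 0.75" --pt "0.047 -0.023 1.0" --pt "0.047 -0.023 1.0" --turn '[-0.16, -0.16, -0.16, -0.16]'

```text
clock: 4.35
tcp_pos: [524.7, 325.6, 70.3]
tool_rot: [-3.138, 0.004, 1.26]
ft_force: [-0.3, -0.7, 0.4]
grip_width: 91.2
grasp_force: 0.0
```

```bash
python3 -c "
from h import *
plan(526.3,327.5,37,72.4)"
```

```text
at [524.7 325.6  70.3] rot [-179.79    0.24   72.22] dp [0.019 0.008 0.277] turn -0.004
```

Call:
send_rows --grip '[0, 0, 0, 0.4, 0.8, 0.8, 0.8, 0.8]' --pt "0.005 0.003 0.15" --pt "0.005 0.003 0.277" --pt "0.005 0.003 0.277" --pt "0.005 0.003 0.277" --pt "0.005 0.003 0.277" --pt "0.005 0.003 0.277" --pt "0.005 0.003 0.277" --pt "0.005 0.003 0.277" --turn '[0, 0, 0, 0, 0, 0, 0, 0]' --force 35

```text
clock: 5.35
tcp_pos: [526.9, 327.6, 39.2]
tool_rot: [3.141, 0.0, 1.263]
ft_force: [0.4, -0.3, 0.0]
grip_width: 44.4
grasp_force: 0.0
```

Call:
send_rows --grip '[0.9, 0.9, 0.9, 0.9, 0.9, 0.9]' --pt "0 0 0.018" --pt "0 0 0.018" --pt "0 0 0.018" --pt "0 0 0.018" --pt "0 0 0.018" --pt "0 0 0.018" --turn '[0, 0, 0, 0, 0, 0]'

```text
clock: 6.1
tcp_pos: [526.8, 327.5, 36.9]
tool_rot: [-3.142, 0.0, 1.263]
ft_force: [-1.1, 0.6, -1.3]
grip_width: 19.5
grasp_force: 35.0
```

Call:
send_rows --grip '[0.9, 0.9, 0.9, 0.9, 0.9]' --pt "0 0 -0.1" --pt "0 0 -0.3" --pt "0 0 -0.55" --pt "0 0 -0.7" --pt "0 0 -0.7" --turn '[0, 0, 0, 0, 0]'

```text
clock: 6.72
tcp_pos: [528.1, 328.3, 123.4]
tool_rot: [3.138, -0.004, 1.263]
ft_force: [-0.2, 0.2, -1.6]
grip_width: 19.7
grasp_force: 35.0
```

Call:
send_rows --grip '[0.9, 0.9, 0.9, 0.9]' --pt "-0.25 0.1 0" --pt "-0.5 0.22 0" --pt "-0.75 0.33 0" --pt "-1.0 0.44 0" --turn '[0, 0, 0, 0]'

```text
clock: 7.22
tcp_pos: [540.3, 196.0, 120.1]
tool_rot: [-3.14, 0.001, 1.263]
ft_force: [0.2, -0.0, -1.6]
grip_width: 19.8
grasp_force: 35.0
```

Call:
send_rows --grip '[0.9, 0.9, 0.9, 0.9, 0.9, 0.9]' --pt "-0.25 0.11 0" --pt "-0.5 0.22 0" --pt "-0.75 0.33 0" --pt "-1.0 0.44 0" --pt "-1.0 0.44 0" --pt "-1.0 0.44 0" --turn '[-0.1, -0.2, -0.3, -0.4, -0.437, -0.437]'

```text
clock: 7.98
tcp_pos: [554.4, 67.2, 120.5]
tool_rot: [-3.141, -0.0, 1.605]
ft_force: [0.2, 0.6, -1.7]
grip_width: 19.5
grasp_force: 35.0
```

```bash
python3 - <<'E'
from h import *
ims=[]
for n in ["scene","top","wrist"]:
    c=read_camera(n); np.savez(n+"2.npz",**c); ims.append(c["color"]);W=cloud(c)
    for o in outline_of("slate",n)[:2]:
        k=cv2.erode(o["mask"].astype(np.uint8),np.ones((2,2)));Q=W[(k>0)&~np.isnan(W[...,0])]
        if len(Q)<20: continue
        h=np.median(Q[:,2]);Q=Q[abs(Q[:,2]-h)<4];print(n,o["confidence"],h,cv2.minAreaRect(Q[:,:2].astype(np.float32)))
s=observe();print(s["ft_force"],s["grip_width"])
plan(555,60,60,92)
save("w2",np.hstack([cv2.resize(ims[0][100:300,60:380],(480,300)),cv2.resize(ims[2],(320,240)).repeat(1,0) if 0 else cv2.resize(ims[2],(320,300))]))
E
```

```text
scene 0.73 18.633454420490807 ((562.9717407226562, -116.20301818847656), (95.37908172607422, 63.67506408691406), 1.1026151180267334)
top 0.84 18.315667554728748 ((558.064208984375, -116.81425476074219), (97.74036407470703, 70.56520080566406), 1.2191752195358276)
[ 0.13735715 -0.21363707 -2.11096051] 20.060107136655702
at [554.7  67.6 121. ] rot [-180.      0.     92.07] dp [-0.063  0.001  0.508] turn 0.002
```

View pics/w2.png

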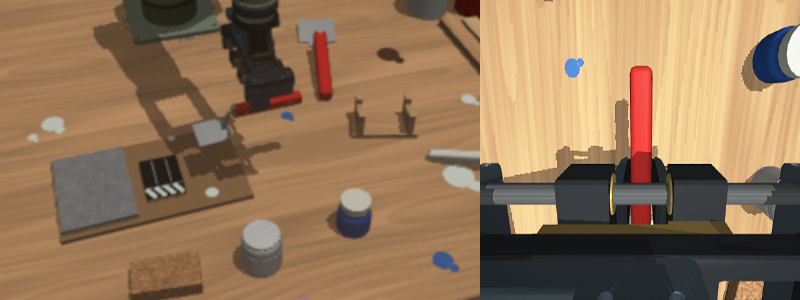

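The knife is held level, its blade pointing at the slate, and both the slate and the rest are undisturbed. I'll lower it.

Call:
send_rows --grip '[0.9, 0.9, 0.9, 0.9, 0.9]' --pt "0 0 0.25" --pt "0 0 0.5" --pt "0 0 0.68" --pt "0 0 0.68" --pt "0 0 0.68" --turn '[0, 0, 0, 0, 0]'

```text
clock: 8.9
tcp_pos: [555.6, 67.2, 40.3]
tool_rot: [3.14, -0.0, 1.606]
ft_force: [-1.2, 0.4, -1.6]
grip_width: 19.9
grasp_force: 35.0
```

```bash
cat >> h.py <<'E'
def blade(n):
    c=read_camera(n);W=cloud(c);im=c["color"].astype(int);s=observe();g=s["tcp_pos"]+[0,0,19];w=s["tool_rot"][2]
    h=-np.array([np.cos(w),np.sin(w),0]);l=np.array([-h[1],h[0],0]);a=(W-g)@h;b=(W-g)@l
    k=(im.max(-1)-im.min(-1)<35)&(im.min(-1)>60)&(a>62)&(a<118)&(abs(b)<28)&(abs(W[...,2]-g[2]+36)<14)
    A,B,Z=a[k],b[k],W[...,2][k]
    k2=(A<111)&(A>66);M=np.c_[A,B,np.ones(len(A))][k2]
    f=np.linalg.lstsq(M,Z[k2],rcond=None)[0]
    print(n,"blade",k.sum(),"amax",np.sort(A)[-5:].round(1),"slope",np.degrees(f[:2]).round(2),"top z@113",f[0]*113+f[2],"tcp",s["tcp_pos"].round(2),"F",s["ft_force"].round(2))
    hd=(im[...,0]>100)&(im[...,1]<70)&(im[...,2]<70)&(abs(a)<100)&(abs(b)<14)&(W[...,2]>g[2]+5)&(W[...,2]<g[2]+16)
    if hd.sum()>20:
        q=np.polyfit(a[hd],W[...,2][hd],1);print("  handle slope",np.degrees(q[0]),"z",q[1]-10,"axis est",g[2])
    bd=(abs(W[...,0]-555)<80)&(W[...,1]<25)&(W[...,1]>-70)&(W[...,2]<20)&(abs(b)>50)
    print("  board z",np.median(W[...,2][bd]))
E
python3 -c "
from h import *
blade('top');blade('scene')"
```

```text
top blade 94 amax [83.2 83.9 84.6 85.  85.1] slope [-3.67 -5.61] top z@113 20.08570654316018 tcp [555.79  67.11  40.61] F [-0.43 -0.06 -1.02]
  handle slope -1.3903238577215873 z 58.06385841417803 axis est 59.61110041835125
  board z 9.199711766405358
scene blade 269 amax [114.3 114.4 114.9 115.  115.1] slope [-2.53 -0.42] top z@113 22.62844232422689 tcp [555.76  67.06  40.67] F [-0.38 -0.54 -2.6 ]
  handle slope -0.3674328103378759 z 58.94823822850829 axis est 59.67303264528093
  board z 8.507315684222704
```

Call:
send_rows --grip '[0.9, 0.9, 0.9, 0.9]' --pt "0 0 0.04" --pt "0 0 0.07" --pt "0 0 0.07" --pt "0 0 0.07" --turn '[0, 0, 0, 0]'

```text
clock: 9.5
tcp_pos: [554.8, 66.9, 31.0]
tool_rot: [3.142, 0.0, 1.606]
ft_force: [-0.1, -0.1, -2.3]
grip_width: 19.3
grasp_force: 35.0
```

Call:
send_rows --grip '[0.9, 0.9]' --pt "0 0 0.008" --pt "0 0 0.008" --turn '[0, 0]'

```text
clock: 9.75
tcp_pos: [554.7, 66.8, 30.0]
tool_rot: [-3.142, 0.0, 1.606]
ft_force: [0.4, 0.1, -1.8]
grip_width: 19.6
grasp_force: 35.0
```

Call:
send_rows --grip '[0.9, 0.9]' --pt "0 0 0.004" --pt "0 0 0.004" --turn '[0, 0]'

```text
clock: 10.0
tcp_pos: [554.8, 66.9, 29.6]
tool_rot: [3.142, 0.0, 1.606]
ft_force: [0.8, 0.8, -2.5]
grip_width: 19.5
grasp_force: 35.0
```

```bash
cat >> h.py <<'E'
def ft(n=4):
    F=[]
    for _ in range(n):
        read_camera("scene");s=observe();F.append(np.r_[s["ft_force"],s["wrist_torque"]])
    print("tcp",s["tcp_pos"].round(2),"FT",np.mean(F,0).round(2),"sd",np.std(F,0).round(2),s["clock"])
E
python3 -c "
from h import *
blade('scene');ft(3)"
```

```text
scene blade 273 amax [113.4 113.8 114.1 114.1 114.3] slope [-4.1  -0.35] top z@113 11.048443389649972 tcp [554.79  66.85  29.59] F [ 0.75 -0.1  -2.19]
  handle slope 0.22016296901314947 z 48.099274675258336 axis est 48.58974174325407
  board z 8.62520232031693
tcp [554.77  66.86  29.61] FT [-0.11  0.23 -2.06  0.01 -0.07 -0.01] sd [0.57 0.34 0.15 0.01 0.03 0.04] 10.2
```

Call:
send_rows --grip '[0.9, 0.9]' --pt "0 0 0.004" --pt "0 0 0.004" --turn '[0, 0]'

```text
clock: 10.45
tcp_pos: [554.7, 66.9, 29.1]
tool_rot: [-3.142, 0.0, 1.606]
ft_force: [0.6, 0.2, -2.0]
grip_width: 19.2
grasp_force: 35.0
```

```bash
python3 -c "
from h import *
ft(1)"
```

```text
tcp [554.74  66.85  29.06] FT [-0.32  0.28 -1.42 -0.01 -0.09  0.  ] sd [0. 0. 0. 0. 0. 0.] 10.5
```

Call:
send_rows --grip '[0.9, 0.9]' --pt "0 0 0.004" --pt "0 0 0.004" --turn '[0, 0]'

```text
clock: 10.75
tcp_pos: [554.8, 66.9, 28.6]
tool_rot: [3.141, 0.0, 1.606]
ft_force: [0.2, -0.0, -1.3]
grip_width: 19.8
grasp_force: 35.0
```

```bash
python3 -c "
from h import *
ft(1)"
```

```text
tcp [554.79  66.86  28.65] FT [-0.29 -0.82 -1.1  -0.04 -0.12  0.07] sd [0. 0. 0. 0. 0. 0.] 10.8
```

Call:
send_rows --grip '[0.9, 0.9]' --pt "0 0 0.004" --pt "0 0 0.004" --turn '[0, 0]'

```text
clock: 11.05
tcp_pos: [554.8, 66.9, 28.3]
tool_rot: [3.141, -0.0, 1.606]
ft_force: [0.4, 1.4, 0.2]
grip_width: 19.5
grasp_force: 35.0
```

```bash
python3 -c "
from h import *
ft(3)"
```

```text
tcp [554.84  66.92  28.27] FT [-0.2   0.7  -0.13  0.03 -0.07  0.01] sd [0.37 0.39 0.64 0.04 0.01 0.04] 11.2
```

The edge is down on the board with about 2 N of contact. I'll slide it forward towards the slate.

Call:
send_rows --grip '[0.9, 0.9, 0.9, 0.9, 0.9]' --pt "-0.06 0 0" --pt "-0.12 0 0" --pt "-0.18 0 0" --pt "-0.23 0 0" --pt "-0.23 0 0" --turn '[0, 0, 0, 0, 0]'

```text
clock: 11.82
tcp_pos: [555.8, 38.4, 28.1]
tool_rot: [3.142, 0.001, 1.606]
ft_force: [-0.5, -0.9, -0.1]
grip_width: 19.8
grasp_force: 35.0
```

```bash
cat >> h.py <<'E'
def slate(n="top"):
    c=read_camera(n);W=cloud(c)
    for o in outline_of("slate",n)[:1]:
        k=cv2.erode(o["mask"].astype(np.uint8),np.ones((2,2)));Q=W[(k>0)&~np.isnan(W[...,0])];Q=Q[(abs(Q[:,0]-560)<90)&(Q[:,1]<-40)&(Q[:,2]>13)]
        if len(Q)<10: print("none");continue
        f=np.linalg.lstsq(np.c_[Q[:,:2]-Q[:,:2].mean(0),np.ones(len(Q))],Q[:,2],rcond=None)[0]
        print(n,"slate",round(o["confidence"],2),"z",f[2].round(1),"slope x,y deg",np.degrees(np.arctan(f[:2])).round(1),"y range",np.percentile(Q[:,1],[1,99]).round(1),cv2.minAreaRect(Q[:,:2].astype(np.float32)))
E
python3 -c "
from h import *
ft(2);slate();slate('scene')"
```

```text
tcp [555.76  38.88  28.11] FT [-0.24  0.12  0.09 -0.28 -0.18 -0.02] sd [0.73 0.03 0.16 0.01 0.03 0.03] 11.925
top slate 0.62 z 18.7 slope x,y deg [0.  0.3] y range [-149.   -92.4] ((559.792236328125, -125.97361755371094), (104.86516571044922, 56.08732223510742), 11.356833457946777)
scene slate 0.96 z 18.5 slope x,y deg [-0.1 -0.3] y range [-150.1  -82.7] ((558.5197143554688, -116.78794860839844), (69.68772888183594, 106.36687469482422), 89.93785858154297)
```

Call:
send_rows --grip '[0.9, 0.9, 0.9, 0.9, 0.9, 0.9]' --pt "-0.02 0 0" --pt "-0.04 0 0" --pt "-0.06 0 0" --pt "-0.08 0 0" --pt "-0.1 0 0" --pt "-0.1 0 0" --turn '[0, 0, 0, 0, 0, 0]'

```text
clock: 12.88
tcp_pos: [556.2, 27.0, 28.1]
tool_rot: [3.142, 0.0, 1.606]
ft_force: [0.2, -0.0, 0.2]
grip_width: 19.3
grasp_force: 35.0
```

```bash
python3 -c "
from h import *
ft(2);slate('scene')"
```

```text
tcp [556.13  27.    28.08] FT [-0.04  0.22 -0.16 -0.13 -0.15 -0.02] sd [0.01 0.28 0.04 0.02 0.01 0.02] 12.975
scene slate 0.64 z 18.6 slope x,y deg [ 0.1 -0.3] y range [-154.7  -88.2] ((560.5972290039062, -121.3052978515625), (102.70972442626953, 67.77362823486328), 2.0482289791107178)
```

Call:
send_rows --grip '[0.9, 0.9, 0.9, 0.9, 0.9, 0.9]' --pt "-0.02 0 0" --pt "-0.045 0 0" --pt "-0.07 0 0" --pt "-0.095 0 0" --pt "-0.12 0 0" --pt "-0.12 0 0" --turn '[0, 0, 0, 0, 0, 0]'

```text
clock: 13.82
tcp_pos: [556.7, 12.4, 28.1]
tool_rot: [3.142, 0.001, 1.606]
ft_force: [0.0, -0.5, -0.3]
grip_width: 19.4
grasp_force: 35.0
```

```bash
python3 -c "
from h import *
ft(2);slate('scene')"
```

```text
tcp [556.65  12.39  28.04] FT [-0.54 -0.58 -0.93 -0.28 -0.15 -0.01] sd [0.74 0.06 0.41 0.04 0.01 0.01] 13.925
scene slate 0.57 z 18.5 slope x,y deg [-0.1  0.1] y range [-167.2 -105.3] ((562.1057739257812, -135.95086669921875), (101.50260925292969, 64.14505004882812), 2.355769395828247)
```

Call:
send_rows --grip '[0.9, 0.9, 0.9]' --pt "-0.02 0 0" --pt "-0.04 0 0" --pt "-0.04 0 0" --turn '[0, 0, 0]'

```text
clock: 14.4
tcp_pos: [556.9, 8.1, 28.2]
tool_rot: [3.141, -0.0, 1.606]
ft_force: [0.3, 2.1, -0.5]
grip_width: 19.6
grasp_force: 35.0
```

```bash
python3 -c "
from h import *
ft(2);slate('scene');slate('top')"
```

```text
tcp [556.9    8.1   28.17] FT [ 0.22  1.25 -0.12  0.14 -0.15 -0.  ] sd [0.41 0.15 0.7  0.04 0.   0.02] 14.5
scene slate 0.56 z 19.0 slope x,y deg [-0.3  1. ] y range [-170.5 -103.4] ((563.148681640625, -136.74038696289062), (102.43695068359375, 69.8207778930664), 1.738608717918396)
top slate 0.61 z 19.0 slope x,y deg [-0.2  3. ] y range [-171.3 -137.4] ((560.7478637695312, -156.22265625), (97.69860076904297, 33.78662872314453), 5.431660175323486)
```

Call:
send_rows --grip '[0.9, 0.9, 0.9]' --pt "-0.015 0 0" --pt "-0.03 0 0" --pt "-0.03 0 0" --turn '[0, 0, 0]'

```text
clock: 15.08
tcp_pos: [556.9, 4.2, 28.1]
tool_rot: [-3.141, 0.0, 1.606]
ft_force: [-0.2, 0.6, 0.0]
grip_width: 19.7
grasp_force: 35.0
```

```bash
python3 -c "
from h import *
ft(2);slate('scene')"
```

```text
tcp [556.96   4.22  28.12] FT [-0.68  0.69  0.54 -0.05 -0.11  0.01] sd [0.37 0.05 0.47 0.02 0.03 0.01] 15.175
scene slate 0.97 z 19.2 slope x,y deg [-0.5  1.2] y range [-169.  -103.8] ((561.98193359375, -136.77957153320312), (102.70831298828125, 67.37103271484375), 1.8329856395721436)
```

Call:
send_rows --grip '[0.9, 0.9, 0.9]' --pt "-0.015 0 0" --pt "-0.03 0 0" --pt "-0.03 0 0" --turn '[0, 0, 0]'

```text
clock: 15.65
tcp_pos: [557.1, 0.7, 28.2]
tool_rot: [3.142, 0.0, 1.606]
ft_force: [-0.9, 0.7, 0.7]
grip_width: 19.5
grasp_force: 35.0
```

```bash
python3 -c "
from h import *
ft(2);slate('scene');slate('top')"
```

```text
tcp [557.11   0.73  28.14] FT [ 0.06  0.35  0.32  0.03 -0.1  -0.03] sd [0.37 0.14 0.03 0.01 0.01 0.  ] 15.75
scene slate 0.7 z 19.4 slope x,y deg [-0.3  1.7] y range [-169.5 -104.6] ((562.5452270507812, -137.26475524902344), (103.16100311279297, 66.72088623046875), 1.034425973892212)
top slate 0.83 z 19.0 slope x,y deg [-0.9  3. ] y range [-171.2 -146. ] ((562.6727905273438, -161.89700317382812), (94.4296875, 23.710994720458984), 8.317890167236328)
```

The blade is about 11 mm under the slate, the slate is against the pad, and its slope has begun. Now I'll lever it along an arc.

Call:
send_rows --grip '[0.9, 0.9, 0.9, 0.9, 0.9, 0.9, 0.9, 0.9]' --pt "0 0 -0.03" --pt "0 0 -0.07" --pt "-0.002 0 -0.11" --pt "-0.01 0 -0.15" --pt "-0.022 0 -0.195" --pt "-0.035 0 -0.24" --pt "-0.038 0 -0.24" --pt "-0.038 0 -0.24" --turn '[0, 0, 0, 0, 0, 0, 0, 0]'

```text
clock: 16.95
tcp_pos: [557.3, -3.7, 57.0]
tool_rot: [3.141, 0.0, 1.606]
ft_force: [-0.1, 1.0, -2.3]
grip_width: 19.8
grasp_force: 35.0
```

```bash
python3 -c "
from h import *
ft(2);slate('scene')
c=read_camera('scene');save('l1',cv2.resize(c['color'][180:280,60:200],(700,500)))"
```

```text
tcp [557.27  -3.6   56.82] FT [ 0.94  0.27 -1.84  0.17 -0.19  0.05] sd [0.25 0.2  0.1  0.02 0.03 0.01] 17.05
scene slate 0.57 z 35.0 slope x,y deg [-1.5 32.1] y range [-170.6 -112.3] ((563.138427734375, -141.57167053222656), (100.68766784667969, 60.12513732910156), 0.8634334802627563)
```

View pics/l1.png

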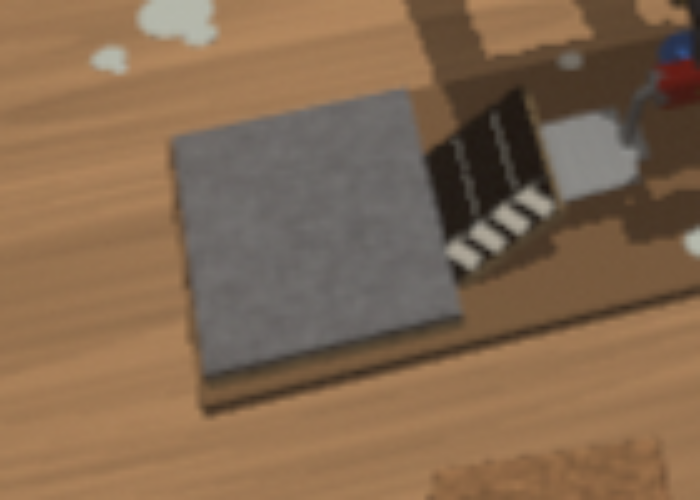

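The slate is tilted 32°, squarely against the pad edge, with the blade under its rim. I'll continue to about 75°.

Call:
send_rows --grip '[0.9, 0.9, 0.9, 0.9, 0.9, 0.9, 0.9, 0.9, 0.9]' --pt "-0.02 0 -0.035" --pt "-0.042 0 -0.07" --pt "-0.068 0 -0.1" --pt "-0.095 0 -0.13" --pt "-0.125 0 -0.155" --pt "-0.16 0 -0.178" --pt "-0.21 0 -0.2" --pt "-0.265 0 -0.222" --pt "-0.265 0 -0.222" --turn '[0, 0, 0, 0, 0, 0, 0, 0, 0]'

```text
clock: 18.32
tcp_pos: [558.6, -36.1, 83.8]
tool_rot: [3.141, 0.0, 1.605]
ft_force: [-0.1, 0.2, -2.4]
grip_width: 19.7
grasp_force: 35.0
```

```bash
python3 -c "
from h import *
ft(2);slate('scene')
c=read_camera('scene');save('l2',cv2.resize(c['color'][180:280,60:200],(700,500)))"
```

```text
tcp [558.33 -35.56  83.59] FT [-0.01  0.2  -2.12  0.03 -0.11  0.01] sd [0.28 0.07 0.02 0.05 0.05 0.03] 18.425
scene slate 0.7 z 56.8 slope x,y deg [-9.  71.3] y range [-170.8 -149.7] ((564.9844970703125, -160.1417694091797), (99.23568725585938, 21.75591468811035), 0.8004614114761353)
```

View pics/l2.png

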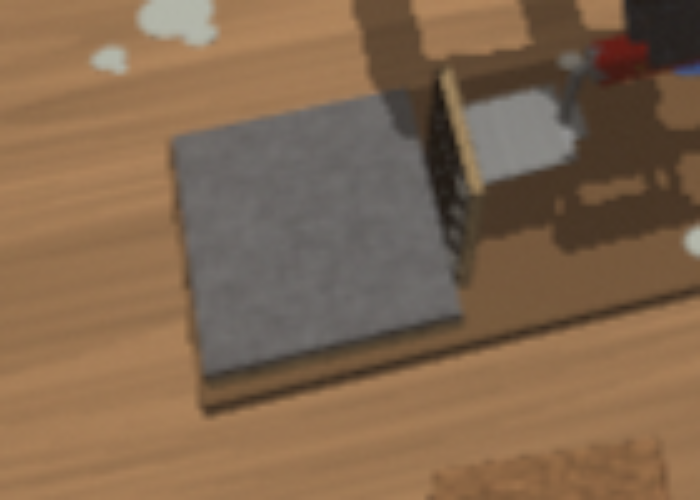

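The slate stands at about 73°, with the blade still behind it. I'll push it slowly past vertical.

Call:
send_rows --grip '[0.9, 0.9, 0.9, 0.9, 0.9, 0.9, 0.9, 0.9, 0.9, 0.9, 0.9]' --pt "-0.025 0 -0.005" --pt "-0.05 0 -0.01" --pt "-0.075 0 -0.013" --pt "-0.1 0 -0.015" --pt "-0.12 0 -0.015" --pt "-0.135 0 -0.015" --pt "-0.15 0 -0.015" --pt "-0.165 0 -0.015" --pt "-0.18 0 -0.015" --pt "-0.195 0 -0.015" --pt "-0.195 0 -0.015" --turn '[0, 0, 0, 0, 0, 0, 0, 0, 0, 0, 0]'

```text
clock: 19.95
tcp_pos: [559.2, -58.9, 85.4]
tool_rot: [-3.142, 0.0, 1.606]
ft_force: [-0.2, -1.4, -2.0]
grip_width: 19.7
grasp_force: 35.0
```

```bash
python3 -c "
from h import *
ft(2);slate('scene')
c=read_camera('scene');save('l3',cv2.resize(c['color'][180:280,60:200],(700,500)))"
```

```text
tcp [559.19 -58.84  85.4 ] FT [ 0.13  0.37 -1.92 -0.01 -0.11  0.03] sd [0.28 0.01 0.22 0.03 0.02 0.04] 20.05
scene slate 0.46 z 60.9 slope x,y deg [ -4.3 -70.9] y range [-185.1 -163.3] ((568.6539916992188, -177.19906616210938), (91.54180145263672, 19.356786727905273), 8.50055980682373)
```

View pics/l3.png

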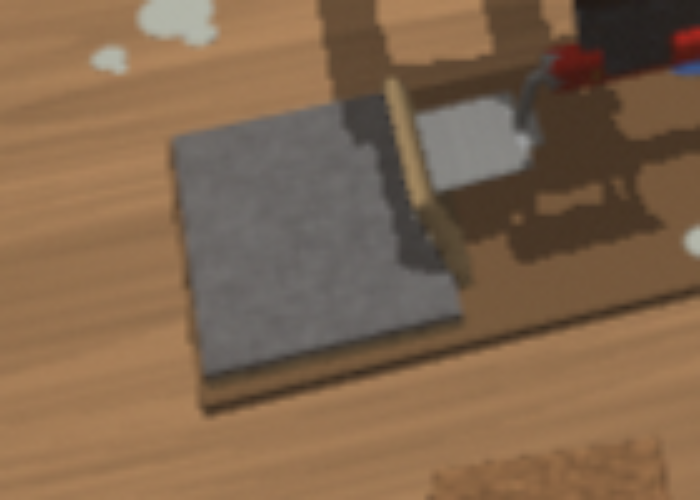

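The slate leans just past vertical over the pad. A little more push should tip it.

Call:
send_rows --grip '[0.9, 0.9, 0.9, 0.9, 0.9, 0.9, 0.9, 0.9]' --pt "-0.015 0 0" --pt "-0.03 0 0" --pt "-0.045 0 0" --pt "-0.06 0 0" --pt "-0.075 0 0" --pt "-0.09 0 0" --pt "-0.09 0 0" --pt "-0.09 0 0" --turn '[0, 0, 0, 0, 0, 0, 0, 0]'

```text
clock: 21.2
tcp_pos: [559.6, -69.6, 85.4]
tool_rot: [3.142, 0.0, 1.606]
ft_force: [-0.1, 0.3, -0.2]
grip_width: 19.6
grasp_force: 35.0
```

```bash
python3 -c "
from h import *
ft(1)
c=read_camera('scene');np.savez('l4.npz',**c);save('l4',cv2.resize(c['color'][180:280,60:200],(700,500)))"
```

```text
tcp [559.57 -69.59  85.39] FT [-0.4  -0.6  -1.96  0.02 -0.09  0.05] sd [0. 0. 0. 0. 0. 0.] 21.25
```

View pics/l4.png

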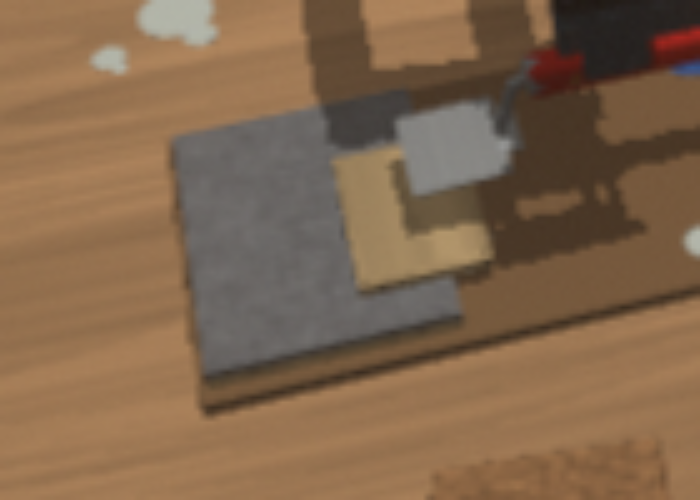

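The slate has turned over, plywood side up, and overhangs the pad edge a little. I'll raise the knife and measure.

Call:
send_rows --grip '[0.9, 0.9, 0.9, 0.9, 0.9]' --pt "0.1 0 -0.1" --pt "0.4 0 -0.25" --pt "0.7 0 -0.4" --pt "1.0 0 -0.4" --pt "1.0 0 -0.4" --turn '[0, 0, 0, 0, 0]'

```text
clock: 21.92
tcp_pos: [555.3, 53.1, 134.6]
tool_rot: [3.14, -0.001, 1.61]
ft_force: [-0.9, -1.4, -2.6]
grip_width: 19.6
grasp_force: 35.0
```

```bash
python3 - <<'E'
from h import *
for n in ["scene","top"]:
    c=read_camera(n);W=cloud(c)
    im=c["color"].astype(int)
    k=(abs(W[...,0]-558)<80)&(W[...,1]<-135)&(W[...,1]>-260)&(W[...,2]>24)&(W[...,2]<40)&(im[...,0]-im[...,2]>30)
    Q=W[k];f=np.linalg.lstsq(np.c_[Q[:,:2]-Q[:,:2].mean(0),np.ones(len(Q))],Q[:,2],rcond=None)[0]
    print(n,len(Q),Q.mean(0).round(1),"slope",np.degrees(f[:2]).round(2),cv2.minAreaRect(Q[:,:2].astype(np.float32)),np.percentile(Q[:,1],[1,99]))
plan(526.8,327.5,125,72.36)
E
```

```text
scene 714 [ 565.6 -185.7   29.7] slope [-0.35 -0.29] ((561.670166015625, -185.63101196289062), (104.49903106689453, 69.15357971191406), 1.3939003944396973) [-219.51478806 -151.72829423]
top 865 [ 562.8 -182.9   29.9] slope [ 0.03 -0.09] ((562.57861328125, -183.57232666015625), (101.89927673339844, 72.04330444335938), 1.2205435037612915) [-218.43135521 -148.25374651]
at [555.3  50.8 133.9] rot [1.7997e+02 3.0000e-02 9.2100e+01] dp [ 2.313 -0.153  0.074] turn 0.439
```

The slate lies flat (slope about 0°, top at z 29.8, 9 mm above the felt) with its centre over the pad. It is stable, and I won't drag the wet paint over the felt. Next I'll return the knife.

Call:
send_rows --grip '[0.9, 0.9, 0.9]' --pt "0.3 -0.02 0" --pt "0.6 -0.04 0" --pt "0.8 -0.05 0" --turn '[0, 0, 0]'

```text
clock: 22.4
tcp_pos: [545.9, 146.3, 133.4]
tool_rot: [-3.141, 0.0, 1.605]
ft_force: [0.8, -0.2, -1.2]
grip_width: 20.1
grasp_force: 35.0
```

Call:
send_rows --grip '[0.9, 0.9, 0.9]' --pt "0.3 -0.02 0" --pt "0.6 -0.04 0" --pt "0.8 -0.05 0" --turn '[0, 0, 0]'

```text
clock: 22.78
tcp_pos: [536.7, 242.2, 133.4]
tool_rot: [-3.142, 0.0, 1.606]
ft_force: [0.0, -1.3, -1.3]
grip_width: 19.7
grasp_force: 35.0
```

Call:
send_rows --grip '[0.9, 0.9, 0.9, 0.9, 0.9, 0.9]' --pt "0.3 -0.02 0" --pt "0.5 -0.04 0" --pt "0.71 -0.053 0.05" --pt "0.71 -0.053 0.07" --pt "0.71 -0.053 0.07" --pt "0.71 -0.053 0.07" --turn '[0.12, 0.24, 0.36, 0.439, 0.439, 0.439]'

```text
clock: 23.52
tcp_pos: [527.6, 326.0, 125.1]
tool_rot: [3.141, 0.0, 1.261]
ft_force: [0.1, 0.1, -1.8]
grip_width: 19.4
grasp_force: 35.0
```

```bash
python3 - <<'E'
from h import *
read_camera("scene")
plan(526.8,327.5,36.9,72.36)
# handle in hand vs tool, from wrist
c=read_camera("wrist");W=cloud(c);im=c["color"].astype(int);g=observe()["tcp_pos"]+[0,0,19]
red=(im[...,0]>90)&(im[...,1]<80)&(im[...,2]<80)&(abs(W[...,2]-g[2]-10)<6)
P=W[red];m=P.mean(0);d=np.linalg.svd(P-m,full_matrices=False)[2][0];d*=-np.sign(d[1]);t=(P-m)@d
print(len(P),d.round(4),"yaw",np.degrees(np.arctan2(d[1],d[0])),"rear",(m+d*t.min()).round(1),"rel",(m+d*t.min()-g).round(1), "top z",m[2]-g[2])
E
```

```text
at [527.6 326.  125.2] rot [179.98   0.    72.24] dp [ 0.01  -0.01   0.736] turn -0.003
5821 [-3.056e-01 -9.522e-01  9.000e-04] yaw -107.79443220901892 rear [553.1 405.6 153.7] rel [25.5 79.5  9.5] top z 9.55849924253937
```

Call:
send_rows --grip '[0.9, 0.9, 0.9, 0.9, 0.9, 0.9, 0.9]' --pt "0.01 -0.01 0.2" --pt "0.01 -0.01 0.45" --pt "0.01 -0.01 0.62" --pt "0.01 -0.01 0.69" --pt "0.01 -0.01 0.715" --pt "0.01 -0.01 0.73" --pt "0.01 -0.01 0.73" --turn '[0, 0, 0, 0, 0, 0, 0]'

```text
clock: 24.5
tcp_pos: [526.9, 328.4, 38.1]
tool_rot: [3.141, -0.001, 1.261]
ft_force: [-1.2, -0.8, -1.2]
grip_width: 19.9
grasp_force: 35.0
```

```bash
python3 -c "
from h import *
ft(2);plan(526.8,327.5,36.9,72.36)"
```

```text
tcp [526.8  328.41  38.  ] FT [ 0.29 -0.02 -1.6   0.02 -0.07 -0.02] sd [0.32 0.9  0.32 0.01 0.01 0.02] 24.6
at [526.8 328.4  38. ] rot [ 1.7995e+02 -5.0000e-02  7.2270e+01] dp [-0.007  0.002  0.009] turn -0.002
```

Lower the last millimetre, release and retreat upward.

Call:
send_rows --grip '[0.9, 0.9, 0.9, 0.7, 0.5, 0.3, 0.1, 0, 0, 0, 0]' --pt "-0.007 0 0.005" --pt "-0.007 0 0.008" --pt "-0.007 0 0.008" --pt "-0.007 0 0.008" --pt "-0.007 0 0.008" --pt "-0.007 0 0.008" --pt "-0.007 0 0.008" --pt "-0.007 0 0.008" --pt "-0.007 0 0.008" --pt "-0.007 0 0.008" --pt "-0.007 0 0.008" --turn '[0, 0, 0, 0, 0, 0, 0, 0, 0, 0, 0]'

```text
clock: 25.98
tcp_pos: [526.2, 327.4, 36.4]
tool_rot: [3.142, 0.0, 1.261]
ft_force: [0.3, -0.2, 0.3]
grip_width: 90.7
grasp_force: 0.0
```

Call:
send_rows --grip '[0, 0, 0, 0, 0, 0, 0]' --pt "0 0 -0.1" --pt "0 0 -0.3" --pt "0 0 -0.6" --pt "0 0 -0.95" --pt "0 0 -0.95" --pt "0 0 -0.95" --pt "0 0 -0.95" --turn '[0, 0, 0, 0, 0, 0, 0]'

```text
clock: 26.85
tcp_pos: [525.4, 326.9, 149.0]
tool_rot: [-3.14, 0.002, 1.261]
ft_force: [0.0, -0.4, -1.0]
grip_width: 91.3
grasp_force: 0.0
```

```bash
python3 - <<'E'
from h import *
c=read_camera("wrist");np.savez("w5.npz",**c)
for n in ["w1","w5"]:
    c=dict(np.load(n+".npz"));W=cloud(c);im=c["color"].astype(int)
    k=(im[...,0]>90)&(im[...,1]<80)&(im[...,2]<80)&(abs(W[...,0]-525)<90)&(W[...,1]>255)&(W[...,1]<430)&(W[...,2]>61)&(W[...,2]<72)
    P=W[k];m=P.mean(0);d=np.linalg.svd(P-m,full_matrices=False)[2][0];d*=-np.sign(d[1]);t=(P-m)@d
    print(n,d.round(4),(m+d*t.min()).round(1),(m+d*t.max()).round(1))
c=read_camera("scene");save("end",cv2.resize(c["color"],(800,600)));W=cloud(c);im=c["color"].astype(int)
k=(abs(W[...,0]-558)<80)&(W[...,1]<-135)&(W[...,1]>-260)&(W[...,2]>24)&(W[...,2]<40)&(im[...,0]-im[...,2]>30)
print(W[k].mean(0),observe()["grip_width"],observe()["clock"])
E
```

```text
w1 [-0.304  -0.9527  0.0015] [551.8 407.3  65.3] [513.1 286.   65.5]
w5 [-0.3049 -0.9524  0.0014] [551.6 406.3  65.3] [513.3 286.8  65.5]
[ 565.34107948 -185.72271235   29.73666457] 91.17870783264335 26.95
```

View pics/end.png

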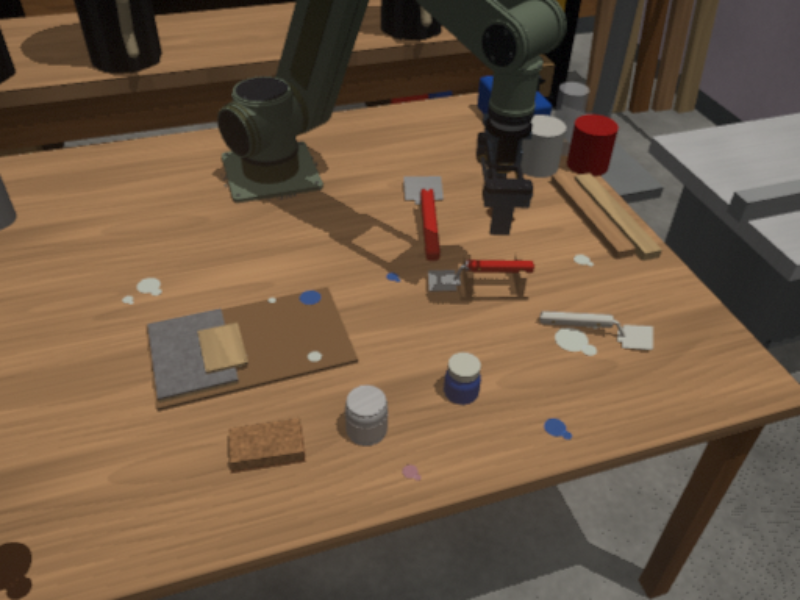

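The final picture shows the slate flat on the pad, plywood up, at (222,347), and the knife home in its rest at (500,266). The tin, block and jar have not moved, and the arm is clear.

```bash
python3 -c "
from bench import job_done
print(job_done())"
```

```text
the job is handed in; nothing more can be done
None
```

The job is handed in: the slate lies flat on the felt, plywood back up, its rear 20 mm or so overhanging the pad edge (left there so as not to drag the wet paint); the knife is back in its rest and the tin, block and jar are untouched, at about 27 s of the 54 s allowed.

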